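# Set the bag sealer one click longer and start it

### The job

The bag sealer's time is set too short. With a fingertip on top of its knurled wheel, gently roll the wheel away from the sealer's front by one click, so that it rests in the middle setting (orange mark at the green dot), take the finger off, then press the green start button right down and let it come back up. Only touch and push: grip nothing, and leave the jar, cans, cartons and other goods where they stand.

Things in the scene. Friction and masses are not known exactly. Their poses are not given: they have to be found in the camera images.
- sealer: White bag sealer screwed to the table, 170 (its x) by 360 (y) mm, flat top 70 mm above the table; origin at the centre of its underside. Its -x side is the front (nearest the robot), +z up. A grey lid 7 mm higher covers the back half of the top (x over 5 mm); the knurled wheel (-y part) and the green button (middle) are on the front half.
- wheel_crest (a point): Top point of the knurled wheel, at (-35, -110, 84) mm in the sealer's frame, same axes, does not turn. Wheel 70 mm in diameter, 28 mm wide, axle along the sealer's y; only its top 14 mm shows, 56 mm long in x, between black strips 4 mm high. A fingertip pressed on it with 4 to 8 N and dragged along the sealer's +x rolls it by friction, 35 mm of drag per rad.
- seal_wheel (a joint): Wheel angle, rad; grows as its top rolls to the sealer's +x (back). Sprung clicks at 0.0 (start), 0.5 (middle), 1.0; let go, it snaps to the nearest. One click: 17.5 mm of drag, up to 1.5 N at the rim. Stops at -0.2 and 1.2. An orange mark on the rim is 0.5 rad to the front of the crest at 0, on the crest at 0.5; dots beside it mark the settings, the middle one green.
- start_top (a point): Centre of the top of the green round push button, 32 mm in diameter, 92 mm above the table when up, in a black housing (48 mm across, 12 mm high) on the sealer's flat top at (-35, 0) mm in the sealer's frame; it moves down with the button.
- start (a joint): Travel of the green button in m: 0 up, 0.006 fully down; it springs back. Fully down takes 5 N, straight down.
- clip_jar: Glass jar with blue cap, 48 mm in diameter, 65 mm tall, standing loose on the sealer's top about 135 mm to the +y side of the button; origin at the centre of its underside. Leave alone.
- tomato_can: Red can, 74 mm in diameter, 110 mm tall, on the table off the sealer's -y end; origin under its centre. Leave alone.
- tape_roll: Roll of brown tape lying flat, 90 mm in diameter, 48 mm high, on the table off the sealer's +y end; origin under its centre. Leave alone.
- passata_carton: Red carton, 60 by 90 by 130 mm tall, to the side on the table; origin under its centre. Leave alone.
- milk_carton: Blue carton, 60 by 90 by 130 mm tall, to the side on the table; origin under its centre. Leave alone.
- egg_box: Egg box, 100 by 150 by 65 mm tall, to the side on the table; origin under its centre. Leave alone.
- mug: Blue mug, 80 mm in diameter, 90 mm tall, to the side on the table; origin under its centre. Leave alone.

How it is judged (in metres and radians):
On the way, in this order (a step that is already met when the one before it is completed fails the run):
1. the wheel rests by itself in the middle setting (0.42 to 0.58 rad), the fingers off it (value of joint seal_wheel between 0.42 and 0.58 rad and contact force between the fingers and anything else below 0.3 N), for 0.2 s.
2. the green button is pressed down (over 4.5 of its 6 mm) (value of joint start above 0.0045 m), for 0.05 s.
At the end, for the whole second after the job is handed in: The wheel rests in the middle setting (0.5 rad, within 0.08), the green button has been pressed after that and is up again (less than 1.5 mm down), and the other goods stand where they stood (within 20 mm) (value of joint seal_wheel between 0.42 and 0.58 rad and value of joint start below 0.0015 m and distance of each of clip_jar, tomato_can, tape_roll, passata_carton, milk_carton, egg_box, mug from where it was at the start of the episode below 0.02 m); the robot touches nothing.
It fails at once if the button is pressed while the wheel is not in the middle setting (value of joint start above 0.003 m and (value of joint seal_wheel below 0.3 rad or value of joint seal_wheel above 0.7 rad)).
It fails at once if the sealer is pressed with more than 45 N by the fingers (contact force between the fingers and sealer above 45 N).
It fails at once if one of the other goods is moved or lifted over 20 mm, or tipped (distance of any of clip_jar, tomato_can, tape_roll, passata_carton, milk_carton, egg_box, mug from where it was at the start of the episode above 0.02 m or angle between any of clip_jar, tomato_can, tape_roll, passata_carton, milk_carton, egg_box, mug's own z axis and vertical above 0.3 rad).
It also fails if it takes over 45 s, if anything falls off the work surface, if the arm or the gripper's body presses on something with over 40 N, if the wrist force passes 120 N, or if a joint passes its speed limit or range.

### The arm

A 6-joint arm with a two-finger parallel gripper is mounted at the origin on the work surface. World frame = base frame: x ahead of the robot, y to its left, z up, the work surface at z = 0. Lengths are in m, angles in degrees, forces in N, time in s.
With the tool pointing down it reaches from about 0.25 to 0.725 m from the base axis. Payload 9.7 kg.
Tool frame: the origin (TCP) lies at the very end of the fingers, on their centre line; the grasp point (between the pads) lies 19 mm behind it; y points along the fingers, x is the direction in which the jaws open and shut, and the axes are right-handed (so a half turn about y gives the same grasp; the last joint's range is limited). The gripper opens to 85 mm and grips with 20 to 120 N. Pads are 22 mm wide; open, the fingers measure 114 mm over their backs; the gripper's body (76 mm by 85 mm) begins 54 mm behind the grasp point. The pads swing forward as they close: fully open they stand 13 mm farther back than shut.
Start: joints at [-74.542, 4.979, 10.078, 95.1, 0, 90], TCP at [0.147, -0.53, 0.231] pointing down, gripper open.
Joint ranges: [-179.16, 179.16], [-48.56, 103.87], [-65.8, 70.77], [-126.05, 130.52], [-82.76, 87.17], [-180, 180]. Speed limits (degrees/s): [127.2, 127.2, 147.25, 180, 180, 180].

### API

Orientations are given as [roll, pitch, yaw] about the fixed x, y, z axes, in that order (R = Rz(yaw) Ry(pitch) Rx(roll)).
In Python, from workcell import bot gives the robot as it stands.
- The arm moves only by the shell command python3 -m jog 'ROWS' [FORCE]. ROWS is JSON, a list of rows, each a list of 7 numbers: the closure, from 0 (fully open) to 1 (shut), then the shift along the world's x, y, z in units of 25 mm (1.0 is 25 mm), then the turn, a rotation vector about the world's x, y, z in units of 5 degrees (1.0 is 5 degrees). A call has 1 to 5 rows; each row is the pose to reach, as a shift and turn from the pose commanded when the call began; what a row does not reach only later rows make up. A row lasts 1/10 s, in which the tool goes at most 50 mm and 8.59 degrees, less where a joint would pass 70% of its speed; a pose out of reach is approached as far as the arm can. A call with a gripper value outside its range is refused whole. The fingers move at their own pace and stop on an object; FORCE is the grip in N (left out, the last holds). Time passes only in rows, so rows that repeat a pose let the fingers close. It gives the time, the measured TCP pose, the force and the opening at its end, in the units of the state.
- bot.get_obs(): the state, without advancing time (a new reading comes with each control period).
- bot.camera(name): name is "side" or "top" or "wrist"; returns (picture, depth): 400x640x3 uint8, red, green, blue; 400x640 float32, m along the optical axis (not along the pixel's ray), 0 where there is no reading.
- bot.camera_model(name): a dict with "fx", "fy", "cx", "cy" (pixels), "k1" (the pictures are not rectified: a ray, as slopes to the right and down, at radius r is drawn at 1 + k1 r^2 times it, then the intrinsics apply), "rvec" (rotation vector, rad) and "tvec" (3), from world to camera coordinates, as OpenCV has them; the wrist camera has in their place "tool_from_camera" (4x4, takes a point from camera to tool coordinates, whose origin is the TCP and whose axes are the tool frame's). Camera axes: x right, y down, z forward; pixel columns grow to the right and rows downward; lengths in m; the calibration is good to about 2 mm. A picture is of the moment at which its call begins: read the wrist's pose just before it. camera_model takes no time and is no camera call.
- bot.job_done(): hands the job in, once; it reports no verdict.
Trained networks look in the newest picture that a camera, given by its name, has taken for a name from the list of things; names that differ only in an ending like _2 or _b are one class to them, and where a whole thing is asked for, a point or a joint stands for the part that bears it (a point fixed in the world has none). Each returns a list of dicts, best first, with "conf" (0 to 1); they miss things now and then, are a little off and sometimes report something else, mostly with a low value. They report only what shows in the picture. A call takes as long as a camera call.
- bot.regions_of(camera, label): "pixels" (400x640 bool, what is visible of it) and "point" ([row, column] in pixels, amid what is visible of it).
The state is a dict: "time": time; "q": joint angles; "qd": joint speeds; "joint_efforts": joint torques, N m; "ee_pos": TCP position; "tcp_rot": TCP orientation; "wrist_force": force on the tool from outside, world axes, zero at the start; "torque": the same for the moment, N m; "opening": finger opening in m.
Only numpy, scipy, OpenCV 4.12 (cv2) and the standard library are available. Lean on these libraries where they do the work, as an engineer would, in place of code of your own. Each camera call takes 0.05 s, during which the arm holds its last target. There are 200 camera calls.

## Working session

There is one attempt and no reset: what is moved stays moved. The work goes in short steps, Python scripts to look and compute and a shell command to move; the robot and the scene stay as the last step left them, time stands still between calls to the robot, and variables do not carry over. Pictures are saved under pics/ and viewed, about 8 in all and at most 12, crops included, and the job is handed in when it is done.

```bash
mkdir -p pics; cat > h.py <<'E'
import numpy as np, cv2
from workcell import bot
from scipy.spatial.transform import Rotation as R
def world(cam,uv,d,T=None):
    m=bot.camera_model(cam); uv=np.atleast_2d(uv).astype(float); d=np.atleast_1d(d)
    p=np.c_[(uv[:,0]-m['cx'])/m['fx'],(uv[:,1]-m['cy'])/m['fy']]
    s=p.copy()
    for _ in range(10): s=p/(1+m['k1']*(s**2).sum(1,keepdims=True))
    P=np.c_[s,np.ones(len(s))]*d[:,None]
    if 'rvec' in m:
        r=R.from_rotvec(np.ravel(m['rvec'])).as_matrix(); return (P-np.ravel(m['tvec']))@r
    t=np.array(m['tool_from_camera']); P=P@t[:3,:3].T+t[:3,3]
    return P@T[:3,:3].T+T[:3,3]
def toolT():
    o=bot.get_obs(); T=np.eye(4); T[:3,:3]=R.from_euler('xyz',o['tcp_rot'],degrees=True).as_matrix(); T[:3,3]=o['ee_pos']; return T
def save(n,im): cv2.imwrite('pics/'+n,im[:,:,::-1])
E
python3 - <<'E'
from h import *
o=bot.get_obs(); print(o)
p,d=bot.camera('top'); save('top1.png',p); 
for n in ['sealer','wheel_crest','start_top','clip_jar','tomato_can']:
    for r in bot.regions_of('top',n)[:2]:
        m=r['pixels']&(d>0); v,u=np.nonzero(m); 
        if len(u)==0: continue
        P=world('top',np.c_[u,v],d[m]); print(n,r['conf'],r['point'],len(u),P.mean(0).round(4),np.median(P,0).round(4),P.min(0).round(3),P.max(0).round(3))
        if n=='sealer':
            top=P[(P[:,2]>.06)&(P[:,2]<.085)]; print(cv2.minAreaRect(top[:,:2].astype('f4')*1000))
E
```

```text
{'time': 0.0, 'q': array([-7.45417853e+01,  5.01088634e+00,  1.00338556e+01,  9.50990660e+01,
       -2.24002429e-03,  8.99994166e+01]), 'qd': array([ 0.11206063,  0.00484188,  0.14740267,  0.04366664, -0.01771169,
       -0.0112265 ]), 'joint_efforts': array([-1.10144963e-03, -5.20388889e+01,  4.64801931e+01,  1.62198994e-02,
        1.86946863e-05,  5.85488436e-06]), 'ee_pos': array([ 0.1465226 , -0.52988545,  0.23057976]), 'tcp_rot': array([-9.00022392e+01,  7.60967824e-02, -7.45412019e+01]), 'wrist_force': array([ 0.21173178, -0.55150043,  0.39791521]), 'torque': array([-0.00752369,  0.02336383, -0.03964809]), 'opening': 0.08546117862206978}
sealer 0.61 [187.7, 311.4] 6080 [0.5477 0.0294 0.0731] [0.5477 0.0283 0.0738] [ 0.413 -0.168 -0.005] [0.683 0.227 0.138]
((548.9567260742188, 34.34144592285156), (168.65579223632812, 360.94122314453125), 18.979124069213867)
wheel_crest 0.95 [190.2, 310.5] 6018 [0.5488 0.029  0.0735] [0.5491 0.028  0.0739] [ 0.414 -0.158 -0.002] [0.692 0.227 0.133]
clip_jar 0.74 [166.8, 380.4] 510 [ 0.6135 -0.1907  0.0992] [ 0.6129 -0.1907  0.1085] [ 0.583 -0.228  0.006] [ 0.652 -0.159  0.12 ]
clip_jar 0.59 [210.5, 266.5] 194 [0.475  0.1476 0.1287] [0.4742 0.1473 0.1334] [0.455 0.128 0.085] [0.498 0.17  0.145]
tomato_can 0.84 [165.9, 383.6] 557 [ 0.6157 -0.1933  0.0956] [ 0.6142 -0.1927  0.1081] [ 0.583 -0.247 -0.004] [ 0.677 -0.159  0.12 ]
```

View pics/top1.png

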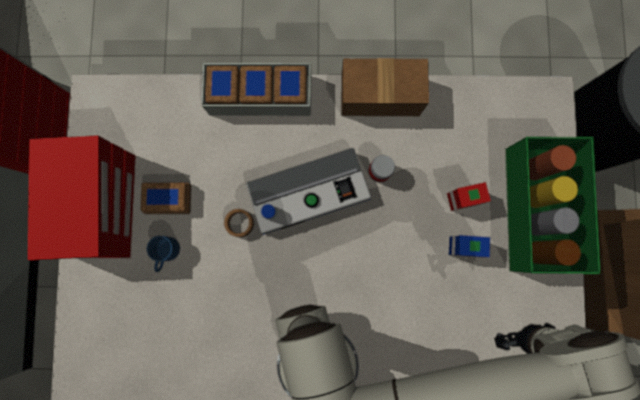

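The top view shows the sealer with the button at (312,200), the wheel at (345,188), the jar at (268,212) and the can at (382,168). From the top-face fit, its yaw is about 19° and its centre about (0.549, 0.034). Next I'll move above it with the fingers shut.

```bash
python3 -m jog '[[1,1.3,1.5,0,0,0,0.7],[1,2.6,3,0,0,0,0.7],[1,3.9,4.5,0,0,0,0.7],[1,5.2,6,0,0,0,0.7],[1,6.5,7.5,0,0,0,0.7]]' && python3 -m jog '[[1,1.3,1.5,0,0,0,0],[1,2.6,3,0,0,0,0],[1,3.9,4.5,0,0,0,0],[1,5.2,6,0,0,0,0],[1,6.5,7.5,0,0,0,0]]' && python3 -m jog '[[1,1.3,1.5,0,0,0,0],[1,2.4,2.9,0,0,0,0],[1,2.4,2.9,0,0,0,0],[1,2.4,2.9,0,0,0,0]]'
python3 - <<'E'
from h import *
o=bot.get_obs(); print(o['ee_pos'],o['tcp_rot'],o['wrist_force'],o['opening'])
T=toolT(); p,d=bot.camera('wrist'); save('w1.png',p); np.savez('w1.npz',p=p,d=d,T=T)
for n in ['sealer','wheel_crest','start_top']:
    for r in bot.regions_of('wrist',n)[:2]:
        m=r['pixels']&(d>0); v,u=np.nonzero(m)
        if len(u)==0: continue
        P=world('wrist',np.c_[u,v],d[m],T); print(n,r['conf'],r['point'],len(u),P.mean(0).round(4),P.min(0).round(3),P.max(0).round(3))
E
```

```text
time: 0.8
ee_pos: [0.3099, -0.341, 0.2314]
tcp_rot: [-90.0, -0.0, -71.1]
wrist_force: [1.1, -1.4, 0.6]
opening: 0.0124
time: 1.3
ee_pos: [0.4726, -0.1532, 0.2315]
tcp_rot: [-90.0, -0.0, -71.0]
wrist_force: [-0.2, -0.8, -0.3]
opening: -0.0
time: 1.7
ee_pos: [0.5318, -0.0818, 0.2308]
tcp_rot: [-90.1, 0.0, -70.9]
wrist_force: [-0.6, 0.3, -0.7]
opening: 0.0002
[ 0.53178786 -0.08177577  0.23080836] [-9.00587564e+01  1.87488684e-02 -7.09153446e+01] [-0.5815215   0.30422315 -0.71387142] 0.00018528389522849944
sealer 0.56 [111.2, 228.3] 61128 [0.5614 0.0224 0.0739] [ 0.416 -0.173 -0.001] [0.692 0.226 0.093]
wheel_crest 0.94 [111.6, 227.8] 61318 [0.5615 0.0223 0.0738] [ 0.408 -0.168 -0.002] [0.699 0.265 0.105]
wheel_crest 0.16 [356.9, 547.3] 5002 [ 0.4017 -0.4423  0.0706] [ 0.352 -0.613 -0.002] [ 0.563 -0.127  0.316]
start_top 0.72 [164.4, 208.9] 937 [0.5175 0.0214 0.0903] [0.501 0.007 0.081] [0.531 0.037 0.093]
```

View pics/w1.png

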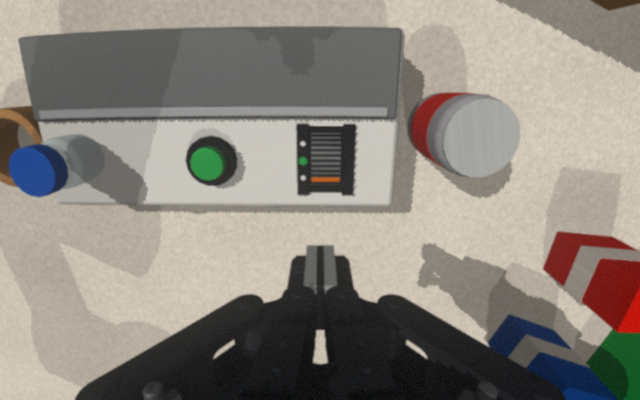

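The wrist view shows the wheel at about (326,155) with the orange mark at (326,180), on the front side, and the button at (211,161). I'll get the crest from the depth image.

```bash
python3 - <<'E'
from h import *
z=np.load('w1.npz'); d=z['d']; T=z['T']
v,u=np.mgrid[105:210,20:410]; v=v.ravel();u=u.ravel(); k=d[v,u]>0; u=u[k];v=v[k]
P=world('wrist',np.c_[u,v],d[v,u],T)
w=(abs(u-326)<14)&(P[:,2]>.0765)&(v>120)&(v<195)
Q=P[w]; print(len(Q),Q.mean(0),Q[:,2].max(),np.percentile(Q[:,2],90))
c=np.median(P[w&(P[:,2]>.081)],0); print('crest',c)
b=(abs(u-211)<20)&(abs(v-161)<20)&(P[:,2]>.0885); print('btn',b.sum(),P[b].mean(0)); bt=P[b].mean(0)
D=Q.mean(0)-bt; print('yaw from parts',np.degrees(np.arctan2(D[1],D[0]))+90)
# whole sealer
v,u=np.mgrid[20:215,5:410]; v=v.ravel();u=u.ravel(); A=world('wrist',np.c_[u,v],d[v,u],T)
f=A[(A[:,2]>.066)&(A[:,2]<.08)]; r=cv2.minAreaRect(f[:,:2].astype('f4')*1000);print(r)
y=np.radians(19.0);M=np.array([[np.cos(y),-np.sin(y)],[np.sin(y),np.cos(y)]])
L=(Q[:,:2]-T[:2,3])@M; print('wheel local rel TCP',L.min(0),L.max(0),L.mean(0),'btn',(bt[:2]-T[:2,3])@M)
for x in np.arange(-.03,.035,.005):
    s=abs(L[:,0]-L[:,0].mean()-x)<.0025
    if s.any(): print(round(x,3),Q[s,2].mean().round(4),s.sum())
E
```

```text
1142 [ 0.55181173 -0.0816313   0.08111007] 0.08493116964773711 0.08348312468437588
crest [ 0.55127758 -0.08184819  0.08251253]
btn 843 [0.5163857  0.02190029 0.090864  ]
yaw from parts 18.889715223569837
((548.1795043945312, 33.80412292480469), (167.56082153320312, 358.1269226074219), 18.761428833007812)
wheel local rel TCP [-0.003417   -0.01913141] [0.03945498 0.00603006] [ 0.01897998 -0.00638253] btn [0.0191906 0.1030421]
-0.02 0.0786 89
-0.015 0.0804 130
-0.01 0.082 133
-0.005 0.0829 135
0.0 0.083 136
0.005 0.0826 152
0.01 0.0813 151
0.015 0.0792 148
0.02 0.0771 68
```

```bash
python3 -m jog '[[1,0.45,-0.1,-1.5,0,0,0],[1,0.45,-0.1,-3,0,0,0],[1,0.45,-0.1,-4.5,0,0,0],[1,0.45,-0.1,-5.3,0,0,0],[1,0.45,-0.1,-5.3,0,0,0]]'; python3 -m jog '[[1,0,0,0,0,0,0],[1,0,0,0,0,0,0]]'
```

```text
time: 2.4
ee_pos: [0.5407, -0.0858, 0.096]
tcp_rot: [-90.2, 0.1, -71.1]
wrist_force: [-0.2, 1.0, -0.6]
opening: 0.0001
time: 2.6
ee_pos: [0.5436, -0.0857, 0.1009]
tcp_rot: [-89.9, -0.1, -71.1]
wrist_force: [0.2, -0.0, 1.4]
opening: 0.0002
```

```bash
python3 -m jog '[[1,0,0,-0.15,0,0,0],[1,0,0,-0.3,0,0,0],[1,0,0,-0.4,0,0,0],[1,0,0,-0.4,0,0,0],[1,0,0,-0.4,0,0,0]]'; python3 -m jog '[[1,0,0,-0.04,0,0,0],[1,0,0,-0.08,0,0,0],[1,0,0,-0.08,0,0,0],[1,0,0,-0.08,0,0,0]]';python3 -m jog '[[1,0,0,-0.04,0,0,0],[1,0,0,-0.08,0,0,0],[1,0,0,-0.08,0,0,0],[1,0,0,-0.08,0,0,0]]'
```

```text
time: 3.1
ee_pos: [0.5428, -0.085, 0.0887]
tcp_rot: [-90.0, 0.0, -71.0]
wrist_force: [-0.4, -0.5, -0.3]
opening: -0.0001
time: 3.5
ee_pos: [0.5428, -0.0851, 0.0868]
tcp_rot: [-90.0, 0.0, -71.0]
wrist_force: [0.9, -0.4, 0.5]
opening: 0.0001
time: 3.9
ee_pos: [0.5428, -0.0851, 0.0848]
tcp_rot: [-90.0, 0.0, -71.0]
wrist_force: [-0.3, 0.2, -0.4]
opening: -0.0001
```

```bash
for i in 1; do python3 -m jog '[[1,0,0,-0.04,0,0,0],[1,0,0,-0.04,0,0,0],[1,0,0,-0.04,0,0,0]]'; done;  python3 -m jog '[[1,0,0,-0.02,0,0,0],[1,0,0,-0.02,0,0,0],[1,0,0,-0.02,0,0,0]]'
```

```text
time: 4.2
ee_pos: [0.5429, -0.0851, 0.0838]
tcp_rot: [-90.0, -0.0, -71.0]
wrist_force: [0.1, 0.3, 0.8]
opening: -0.0002
time: 4.5
ee_pos: [0.543, -0.0851, 0.0836]
tcp_rot: [-90.0, -0.0, -71.0]
wrist_force: [-0.7, 0.1, 4.1]
opening: -0.0
```

```bash
python3 -m jog '[[1,0,0,-0.01,0,0,0],[1,0,0,-0.01,0,0,0]]'; python3 -m jog '[[1,0.06,0.02,-0.01,0,0,0],[1,0.12,0.04,-0.01,0,0,0],[1,0.18,0.06,-0.01,0,0,0],[1,0.18,0.06,-0.01,0,0,0]]'
```

```text
time: 4.7
ee_pos: [0.5431, -0.0851, 0.0836]
tcp_rot: [-90.0, -0.0, -71.0]
wrist_force: [-0.9, 0.4, 4.9]
opening: 0.0002
time: 5.1
ee_pos: [0.5478, -0.0835, 0.0836]
tcp_rot: [-89.9, -0.0, -71.0]
wrist_force: [-1.5, 1.0, 7.7]
opening: -0.0001
```

```bash
python3 -m jog '[[1,0.06,0.02,0.01,0,0,0],[1,0.12,0.04,0.01,0,0,0],[1,0.18,0.06,0.01,0,0,0],[1,0.24,0.08,0.01,0,0,0],[1,0.24,0.08,0.01,0,0,0]]'
```

```text
time: 5.6
ee_pos: [0.554, -0.0814, 0.0837]
tcp_rot: [-89.9, -0.0, -71.0]
wrist_force: [1.1, 2.3, 5.2]
opening: -0.0002
```

```bash
python3 -m jog '[[1,0.06,0.02,0,0,0,0],[1,0.12,0.04,0,0,0,0],[1,0.18,0.06,0,0,0,0],[1,0.22,0.07,0,0,0,0],[1,0.22,0.07,0,0,0,0]]'
```

```text
time: 6.1
ee_pos: [0.5593, -0.0796, 0.0836]
tcp_rot: [-89.9, -0.0, -71.0]
wrist_force: [-0.2, 2.0, 6.0]
opening: 0.0
```

Total drag is about 17 mm. I'll lift off and look.

```bash
python3 -m jog '[[1,0,0,0.2,0,0,0],[1,0,0,0.8,0,0,0],[1,0,0,2,0,0,0],[1,-0.6,-0.2,3,0,0,0],[1,-1.2,-0.4,4,0,0,0]]'; python3 -m jog '[[1,0,0,0,0,0,0],[1,0,0,0,0,0,0],[1,0,0,0,0,0,0]]'
python3 - <<'E'
from h import *
p,d=bot.camera('wrist'); save('w2.png',cv2.resize(p[60:280,150:450],None,fx=2,fy=2)); print(bot.get_obs()['ee_pos'])
E
```

```text
time: 6.6
ee_pos: [0.5285, -0.0899, 0.1848]
tcp_rot: [-90.0, -0.0, -71.0]
wrist_force: [0.7, 0.2, -0.9]
opening: 0.0002
time: 6.9
ee_pos: [0.5288, -0.0898, 0.1824]
tcp_rot: [-90.0, 0.0, -71.0]
wrist_force: [0.3, 0.3, -0.0]
opening: 0.0001
[ 0.52873081 -0.08973145  0.18214066]
```

View pics/w2.png

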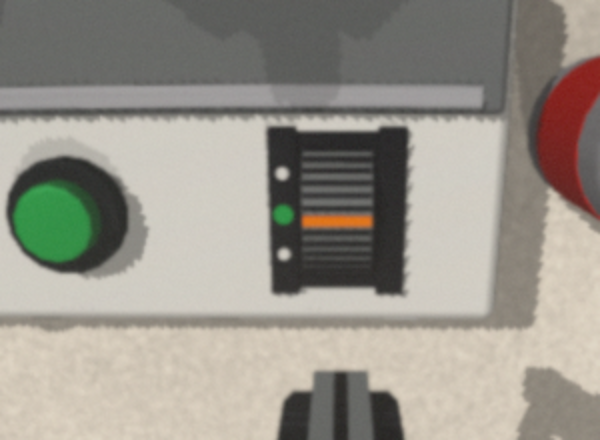

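The crop shows the orange mark (337,221) level with the green dot (283,215), so the wheel is in the middle setting. Next is the button.

```bash
python3 -m jog '[[1,-0.2,1.8,0,0,0,0],[1,-0.4,3.6,0,0,0,0],[1,-0.5,4.46,-0.8,0,0,0],[1,-0.5,4.46,-2,0,0,0],[1,-0.5,4.46,-3,0,0,0]]'; python3 -m jog '[[1,0,0,0,0,0,0],[1,0,0,-0.2,0,0,0],[1,0,0,-0.4,0,0,0],[1,0,0,-0.4,0,0,0],[1,0,0,-0.4,0,0,0]]'
```

```text
time: 7.45
ee_pos: [0.5158, 0.0228, 0.1059]
tcp_rot: [-90.1, 0.0, -70.9]
wrist_force: [0.1, -0.3, 0.4]
opening: 0.0001
time: 7.95
ee_pos: [0.5167, 0.0215, 0.0987]
tcp_rot: [-90.0, -0.0, -71.1]
wrist_force: [0.4, -0.1, -0.3]
opening: -0.0001
```

```bash
python3 -m jog '[[1,0,0,-0.1,0,0,0],[1,0,0,-0.2,0,0,0],[1,0,0,-0.3,0,0,0],[1,0,0,-0.38,0,0,0],[1,0,0,-0.38,0,0,0]]'; python3 -m jog '[[1,0,0,-0.04,0,0,0],[1,0,0,-0.08,0,0,0],[1,0,0,-0.12,0,0,0],[1,0,0,-0.12,0,0,0],[1,0,0,-0.12,0,0,0]]'
```

```text
time: 8.45
ee_pos: [0.5165, 0.0216, 0.0886]
tcp_rot: [-90.0, -0.0, -71.0]
wrist_force: [0.7, -1.6, 3.2]
opening: -0.0001
time: 8.95
ee_pos: [0.5165, 0.0216, 0.086]
tcp_rot: [-90.0, -0.0, -71.0]
wrist_force: [-0.7, -0.7, 6.3]
opening: -0.0001
```

```bash
python3 -m jog '[[1,0,0,-0.04,0,0,0],[1,0,0,-0.04,0,0,0],[1,0,0,-0.04,0,0,0]]'; python3 -m jog '[[1,0,0,0.2,0,0,0],[1,0,0,0.8,0,0,0],[1,0,0,2,0,0,0],[1,-0.6,-1.5,3,0,0,0],[1,-1.2,-3,4,0,0,0]]'; python3 -m jog '[[1,0,0,0.4,0,0,0],[1,0,0,0.4,0,0,0],[1,0,0,0.4,0,0,0]]'
python3 - <<'E'
from h import *
T=toolT();p,d=bot.camera('wrist'); save('w3.png',p); print(T[:3,3])
for r in bot.regions_of('wrist','start_top')[:1]:
    m=r['pixels']&(d>0); v,u=np.nonzero(m); P=world('wrist',np.c_[u,v],d[m],T); print(r['conf'],np.percentile(P[:,2],[50,90]))
E
```

```text
time: 9.25
ee_pos: [0.5166, 0.0216, 0.0859]
tcp_rot: [-89.9, -0.0, -71.0]
wrist_force: [-3.8, -1.6, 13.5]
opening: -0.0001
time: 9.75
ee_pos: [0.4858, -0.0535, 0.1858]
tcp_rot: [-90.0, 0.0, -70.9]
wrist_force: [1.0, 0.0, -0.8]
opening: -0.0001
time: 10.05
ee_pos: [0.4864, -0.0529, 0.1941]
tcp_rot: [-90.0, 0.0, -71.0]
wrist_force: [0.2, -0.2, -0.6]
opening: -0.0003
[ 0.4864288  -0.05288873  0.19405922]
0.83 [0.09095809 0.09186998]
```

View pics/w3.png

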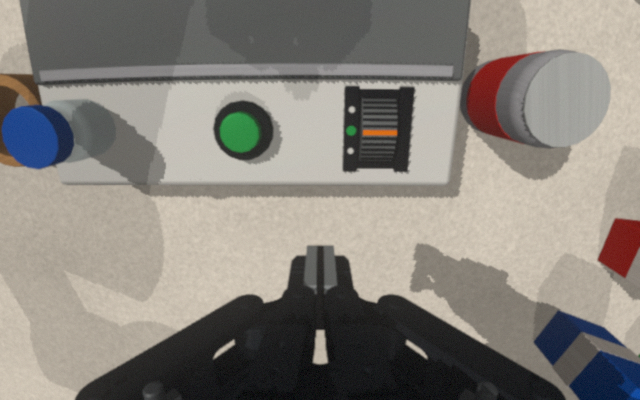

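The orange mark (380,132) is still beside the green dot (351,131). The button (240,131) is back up at z of about 91 mm, and the jar and can are untouched. The job is ready to hand in.

```bash
python3 -c "
from workcell import bot
print(bot.job_done())"
```

```text
the job is handed in; nothing more can be done
None
```

The sealer is set to the middle setting and the start button has been pressed. I handed the job in after about 10 s of the 45 s allowed; the hand-in gives no verdict.

- **Wheel:** I pressed the shut fingertips on the crest with about 4–8 N, dragged about 17 mm toward the sealer's back and lifted off. The orange mark rested beside the green dot, both right after the lift and in the last picture.
- **Button:** I pressed it down until it bottomed out: the fingertip stopped at z = 85.9 mm and the force rose to 13.5 N. In the last picture its top is back up at about 91–92 mm.
- **Other goods:** The robot ended clear of everything, with the wrist force at noise level. The jar and can look untouched. I did not re-measure the other goods, but the arm never came near them.

No check failed or disagreed.

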